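# Clear the die and slide both blanks home into their nests

## Robot

A 6-joint arm with a two-finger parallel gripper is mounted at the origin on a cart in front of the work surface, level with it; the furniture and walls round the work are solid. World frame = base frame: x ahead of the robot, y to its left, z up, the work surface at z = 0. Lengths are in m, angles in rad, forces in N, time in s.
With the tool pointing down it reaches from about 0.275 to 0.875 m from the base axis. Payload 12.5 kg.
Tool frame: the origin (TCP) lies on the mounting face of the last link; the fingertips stand 173 mm ahead of it and the grasp point (between the pads) lies 155 mm ahead of it; z points along the fingers, y is the line along which they close (so a half turn about z gives the same grasp; the last joint's range is limited). The gripper opens to 85 mm and grips with 20 to 120 N. Pads are 22 mm wide; open, the fingers measure 114 mm over their backs; the gripper's body (76 mm by 85 mm) begins 54 mm behind the grasp point. The pads swing forward as they close: fully open they stand 13 mm farther back than shut.
Start: joints at [-1.415, 0.351, 1.652, -0, 1.139, -0.085], TCP at [0.131, -0.534, 0.405] pointing down, gripper open.
Joint ranges: [-2.75, 2.75], [-0.79, 2.1], [0.01, 2.65], [-1.57, 4.71], [0.07, 3.14], [-2.87, 2.87]. Speed limits (rad/s): [2.22, 2.22, 2.79, 3.14, 3.14, 3.14].

## Interface

Orientations are given as a 3x3 rotation matrix whose columns are the frame's x, y, z axes.
In Python, from workcell import env, optics, spotter gives the robot as it stands.
- The arm moves only by the shell command python3 -m handwheel 'ROWS' [FORCE]. ROWS is a JSON object of lists of equal length, an entry for each row: "delta_rot": the turn, a rotation vector about the tool's x, y, z in degrees, a list of three; "linear": the shift along the tool's x, y, z in mm, a list of three; "hand": the opening, from 0 (shut) to 1 (fully open). In form: {"delta_rot": [[ax, ay, az], ...], "linear": [[dx, dy, dz], ...], "hand": [hand, ...]}. A call has 1 to 12 rows; each row shifts and turns the commanded pose from where the row before left it, along the tool's axes as they then stand; what a row does not reach is not made up. A row lasts 1/12 s, in which the tool goes at most 41.7 mm and 7.16 degrees, less where a joint would pass 70% of its speed; a pose out of reach is approached as far as the arm can. A call with a gripper value outside its range is refused whole. The fingers move at their own pace and stop on an object; FORCE is the grip in N (left out, the last holds). Time passes only in rows, so rows that do not move let the fingers close. It gives the time, the measured TCP pose, the force, the opening and the grip force at its end, in the units of the state.
- env.get_state(): the state, without advancing time (a new reading comes with each control period).
- optics.read_camera(name): name is "scene" or "top"; returns a dict with "image" (480x640x3 uint8, blue, green, red), "fx", "fy", "cx", "cy" (pixels), "extrinsics" (4x4, takes a point from world to camera coordinates). Camera axes: x right, y down, z forward; pixel columns grow to the right and rows downward; lengths in m; the calibration is good to about 2 mm. A picture is of the moment at which its call begins. There is no depth.
- env.hand_in(): hands the job in; it is judged then, once.
Trained networks look in a picture, given as the dict that the camera call returned (one of the last four; its "shot" number tells which), for a name from the list of things; names that differ only in an ending like _2 or _b are one class to them, and where a whole thing is asked for, a point or a joint stands for the part that bears it (a point fixed in the world has none). Each returns a list of dicts, best first, with "p" (0 to 1); they miss things now and then, are a little off and sometimes report something else, mostly with a low value. They report only what shows in the picture. A call takes as long as a camera call.
- spotter.find_in(picture, thing): "location" ([row, column] in pixels, amid what is visible of it).
- spotter.cut_out(picture, thing): "region" (480x640 bool, what is visible of it) and "location" ([row, column] in pixels, amid what is visible of it).
- spotter.spot_point(picture, thing): "location" ([row, column] in pixels: a listed point, or the origin of a listed thing).
The state is a dict: "clock": time; "joint_positions": joint angles; "dq": joint speeds; "tau": joint torques, N m; "ee_pos": TCP position; "tool_rot": TCP orientation; "force": force on the tool from outside, world axes, zero at the start; "moment": the same for the moment, N m; "finger_gap": finger opening in m; "grasp_force": force on a finger pad.
Only numpy, scipy, OpenCV 4.12 (cv2) and the standard library are available. Lean on these libraries where they do the work, as an engineer would, in place of code of your own. Each camera call takes 0.05 s, during which the arm holds its last target. There are 200 camera calls.

## Task

Get the lower die on the bench ready for its next stroke: take the finished part with the hub out of the round nest and set it down inside the empty olive-grey stacking bin at the left end of the bench, nearest the robot (do not let go of it above the rim), and slide each of the two blanks lying on the die's loading table, without lifting it off the table, into the nest of its own outline until it lies flat on the nest floor. Leave the loose things round the work where they stand.

Things in the scene. Friction and masses are not known exactly. Their poses are not given: they have to be found in the camera images.
- die: Lower die, fixed on the bench: low metal slab 320 mm (its x) by 460 mm (its y, -245 to +215), flat top 22 mm above the bench. Origin at bench level; at yaw 0 x points away from the robot. The bare end, y < -15, is the loading table; towards +y two lanes between 10 mm high guide bars lead to two nests. Pillars 22 mm thick, 107 mm high, at (-138, +196) and (+138, +196).
- round_nest (a point): Floor centre of the round nest, a recess 120 mm across and 10 mm deep in the die's top, at (-70, +110, +12) mm in the die's frame; axes as the die's. A gauge stop 14 mm high stands at its far (+y) edge, y = +170 mm.
- long_nest (a point): Floor centre of the rectangular nest, a recess 94 mm (die x) by 134 mm (die y) and 10 mm deep in the die's top, at (+67, +110, +12) mm in the die's frame; axes as the die's. A gauge stop 14 mm high stands at its far (+y) edge, y = +177 mm.
- round_mouth (a point): Point on the table top, on the round lane's middle line, where its straight part begins, at (-70, +30, +22) mm in the die's frame. From here to the nest the lane is 120 mm wide, between guide bars; before it lead-ins flare the lane to about 150 mm at 42 mm nearer the loading table (-y).
- long_mouth (a point): Point on the table top, on the rectangular nest's lane, where its straight part begins, at (+67, +30, +22) mm in the die's frame. From here to the nest the lane is 94 mm wide, between guide bars; before it lead-ins flare the lane to about 125 mm at 42 mm nearer the loading table (-y).
- hub_part: Finished part, loose in the round nest at the start: steel disc 116 mm across, 20 mm thick, with a round hub 48 mm across standing on its middle up to 60 mm above the underside (bored 26 mm; grip the hub across its outside). 0.6 kg. Origin: centre of the underside; z along the hub.
- disc: Round blank lying on the loading table: plain steel disc 116 mm across, 20 mm thick, 0.5 to 0.9 kg. Origin: centre of the underside; z up.
- plate: Rectangular blank lying on the loading table: drilled steel plate 90 mm (its x) by 130 mm (its y), 12 mm thick, 0.5 to 0.9 kg. Origin: centre of the underside; z up. It fits its nest either way round, long side along the die's y.
- bin: Empty olive-grey stacking bin, fixed on the bench at the left, open at the top: 352 mm (its x) by 234 mm (its y), 201 mm high; low front (84 mm) towards the robot (-x), sloping up from the floor. Origin: centre of its underside on the bench. Inside, the flat floor, 3 mm up, spans x from -90 to +160 mm and y from -85 to +85 mm.
- punch: Bystander: stepped steel punch, 34 mm across, 75 mm high, standing on the far (+y) end of the die between the pillars. Origin: centre of the underside.
- arbor: Bystander: flanged arbor standing behind the die, foot 68 mm across, stem 24 mm, 88 mm high. Origin: centre of the underside.
- carton: Bystander: closed carton 84 x 106 mm, 52 mm high, on the bench at the front, between the die and the bin. Origin: centre of the underside.
- case: Bystander: dark blue case 70 x 112 mm, 33 mm high, on the bench at the front right. Origin: centre of the underside.
- pot: Bystander: round pot with a flat lid, 82 mm across, 97 mm high, at the back left of the die. Origin: centre of the underside.

How it is judged:
At the end, for the whole second after the job is handed in: Finished part at rest in the stacking bin; round blank in the round nest (centre within 5 mm) and rectangular blank in the rectangular nest (centre within 6 mm, squared within 4 degrees), both flat (under 2 degrees), within 3 mm of the nest floor and at rest (x of hub_part in the frame of bin between -0.14 and 0.16 m and y of hub_part in the frame of bin between -0.085 and 0.085 m and z of hub_part in the frame of bin below 0.12 m and linear speed of each of hub_part, disc, plate below 0.03 m/s and horizontal distance between disc and round_nest below 0.005 m and z of disc in the frame of round_nest below 0.003 m and angle between each of disc, plate's own z axis and vertical below 0.035 rad and horizontal distance between plate and long_nest below 0.006 m and z of plate in the frame of long_nest below 0.003 m and angle between the y axis of plate and the y axis of die, either way round below 0.07 rad); the robot touches nothing.
It fails at once if the finished part is let go of above the rim of the bin (more than 200 mm over the bench with no finger on it) (height (world z) of hub_part above 0.2 m and contact force between hub_part and the fingers below 0.05 N).
It fails at once if a blank is lifted off the table (underside more than 25 mm above the table top) (z of any of disc, plate in the frame of die above 0.047 m).
It fails at once if a blank is tipped up steeply or pushed off the table (tilted more than 25 degrees, or fallen to the bench) (angle between any of disc, plate's own z axis and vertical above 0.44 rad or height (world z) of any of disc, plate below 0.006 m).
It fails at once if a bystander (punch, arbor, carton, blue case, lidded pot) is shifted by more than 30 mm (distance of any of punch, arbor, carton, case, pot from where it was at the start of the episode above 0.03 m).
It also fails if it takes over 72 s, if anything falls off the work surface, if the arm or the gripper's body presses on something with over 40 N, if the wrist force passes 120 N, or if a joint passes its speed limit or range.

## Working session

There is one attempt and no reset: what is moved stays moved. The work goes in short steps, Python scripts to look and compute and a shell command to move; the robot and the scene stay as the last step left them, time stands still between calls to the robot, and variables do not carry over. Pictures are saved under pics/ and viewed, at most 11 in all, crops included, and the job is handed in when it is done.

```bash
ls; mkdir -p pics
cat > h.py <<'E'
import numpy as np, cv2
from workcell import env, optics, spotter
def ray(p,loc):
    E=np.array(p["extrinsics"]);R=E[:3,:3];t=E[:3,3]
    d=R.T@np.array([(loc[1]-p["cx"])/p["fx"],(loc[0]-p["cy"])/p["fy"],1.]);return -R.T@t,d
def at(p,loc,z):
    c,d=ray(p,loc);return c+d*(z-c[2])/d[2]
def pix(p,X):
    E=np.array(p["extrinsics"]);c=E[:3,:3]@np.array(X,float)+E[:3,3]
    return np.array([p["cy"]+p["fy"]*c[1]/c[2],p["cx"]+p["fx"]*c[0]/c[2]])
E
python3 - <<'E'
from h import *
np.set_printoptions(precision=4,suppress=True)
P={n:optics.read_camera(n) for n in("scene","top")}
for n,p in P.items():
    cv2.imwrite(f"pics/{n}0.png",p["image"]);print(n,ray(p,(240,320)),p["fx"])
Z=dict(die=0,round_nest=.012,long_nest=.012,round_mouth=.022,long_mouth=.022,hub_part=.012,disc=.022,plate=.022,bin=0,punch=.022,arbor=0,carton=0,case=0,pot=0)
for k,z in Z.items():
    for n,p in P.items():
        r=spotter.spot_point(p,k)
        for q in r[:1]: print(k,n,round(q["p"],2),np.round(q["location"]),at(p,q["location"],z))
        if not r: print(k,n,"none")
s=env.get_state();print(s["ee_pos"],s["tool_rot"],s["clock"],s["force"])
E
```

```text
pics
scene (array([0.065 , 0.8278, 0.556 ]), array([ 0.4378, -0.7793, -0.4489])) 438.00376687046526
top (array([0.2739, 0.0051, 1.2284]), array([ 0.2135, -0.0266, -0.9768])) 493.4594660946175
die scene 0.72 [247. 340.] [ 0.5379 -0.1265  0.    ]
die top 0.59 [234. 354.] [ 0.5512 -0.1163  0.    ]
round_nest scene 0.65 [245. 338.] [ 0.5391 -0.113   0.012 ]
round_nest top none
long_nest scene 0.61 [255. 295.] [ 0.6101 -0.0076  0.012 ]
long_nest top 0.74 [214. 310.] [ 0.6104 -0.0086  0.012 ]
round_mouth scene 0.7 [248. 358.] [ 0.4775 -0.1064  0.022 ]
round_mouth top 0.62 [261. 350.] [ 0.4774 -0.0955  0.022 ]
long_mouth scene 0.95 [240. 306.] [ 0.6211 -0.0836  0.022 ]
long_mouth top 0.79 [209. 336.] [ 0.6145 -0.0769  0.022 ]
hub_part scene 0.59 [266. 346.] [ 0.4699 -0.0232  0.012 ]
hub_part top 0.65 [268. 318.] [ 0.4687 -0.0158  0.012 ]
disc scene 0.6 [270. 344.] [0.4572 0.0129 0.022 ]
disc top 0.8 [250. 424.] [ 0.4881 -0.2826  0.022 ]
plate scene 0.59 [219. 323.] [ 0.6474 -0.2274  0.022 ]
plate top 0.73 [211. 338.] [ 0.6083 -0.0809  0.022 ]
bin scene 0.8 [371. 231.] [0.4932 0.3907 0.    ]
bin top none
punch scene 0.8 [273. 302.] [0.5372 0.0736 0.022 ]
punch top 0.45 [246. 279.] [0.5322 0.0748 0.022 ]
arbor scene 0.69 [247. 357.] [ 0.4984 -0.1494  0.    ]
arbor top 0.61 [160. 286.] [0.7657 0.0407 0.    ]
carton scene 0.57 [340. 339.] [0.364  0.2213 0.    ]
carton top 0.58 [321. 228.] [0.3602 0.2153 0.    ]
case scene 0.73 [220. 443.] [ 0.3404 -0.4345  0.    ]
case top 0.94 [305. 485.] [ 0.3405 -0.4181  0.    ]
pot scene 0.71 [373. 230.] [0.4914 0.3954 0.    ]
pot top 0.84 [172. 240.] [0.745  0.1628 0.    ]
[ 0.1312 -0.5341  0.4047] [[ 0.9711  0.2385  0.    ]
 [ 0.2385 -0.9711  0.    ]
 [ 0.     -0.     -1.    ]] 1.5 [ 0.3537 -0.5546  0.4721]
```

View pics/top0.png

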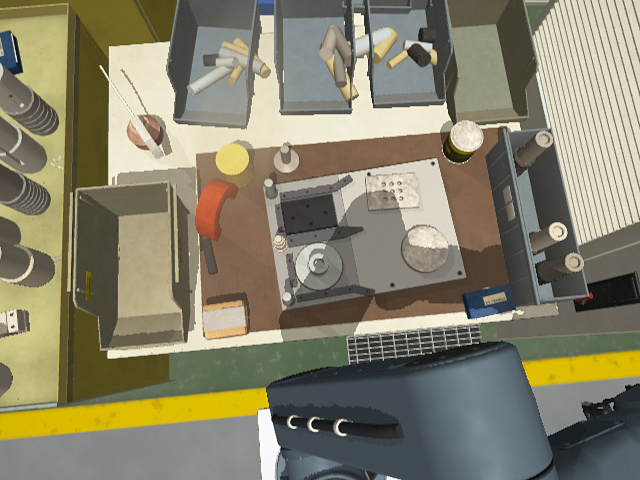

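View pics/scene0.png

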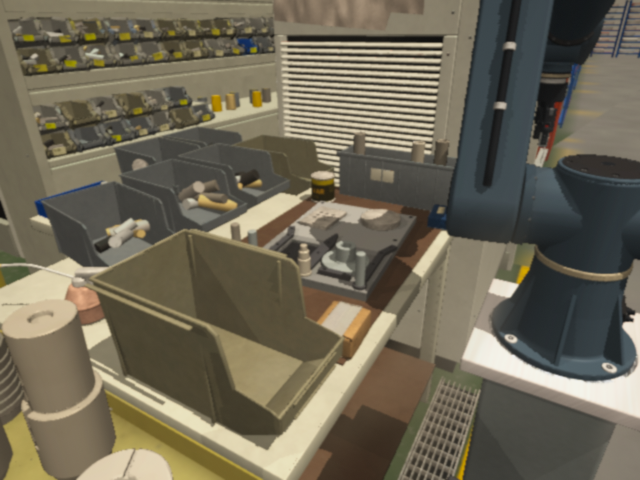

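Top view: the die spans columns 265–466. The hub part is at about (318,260) (col,row), the disc at (426,248), the plate at (392,190), and the empty bin at (130,265). The pot, punch and carton positions agree with the networks. Next I fit poses to the masks.

```bash
cat >> h.py <<'E'
from scipy.optimize import minimize
def cyl(r,z0,z1,n=40):
    a=np.linspace(0,2*np.pi,n,endpoint=False)
    return np.array([[r*np.cos(t),r*np.sin(t),z] for z in(z0,z1) for t in a])
def box(x0,x1,y0,y1,z0,z1): return np.array([[x,y,z] for x in(x0,x1) for y in(y0,y1) for z in(z0,z1)])
SH=dict(disc=[cyl(.058,.022,.042)],plate=[box(-.045,.045,-.065,.065,.022,.034)],
 hub_part=[cyl(.058,.012,.032),cyl(.024,.032,.072)],
 die=[box(-.16,.16,-.245,.215,0,.022)]+[np.array([sx*.138,.196,0])+cyl(.011,.0,.107) for sx in(-1,1)])
def render(p,parts,q,S=4):
    m=np.zeros((480*S//4*1,640*S//4*1),np.uint8)
    c,s=np.cos(q[2]),np.sin(q[2])
    for P in parts:
        W=np.c_[c*P[:,0]-s*P[:,1]+q[0],s*P[:,0]+c*P[:,1]+q[1],P[:,2]]
        u=np.array([pix(p,w)[::-1] for w in W])
        h=cv2.convexHull((u*16).round().astype(np.int32)); cv2.fillConvexPoly(m,h,255,cv2.LINE_AA,4)
    return m/255.
def fit(p,name,q0,yaw=True,mask=None):
    if mask is None:
        r=spotter.cut_out(p,name)
        if not r: return None
        mask=np.array(r[0]["region"])
    M=mask.astype(float)
    def f(v):
        q=[v[0],v[1],v[2]/5 if yaw else q0[2]]
        m=render(p,SH[name],q); return 1-np.minimum(m,M).sum()/np.maximum(m,M).sum()
    n=3 if yaw else 2
    x0=np.array([q0[0],q0[1],q0[2]*5])[:n]
    sim=np.vstack([x0]+[x0+d for d in np.eye(n)*.03])
    o=minimize(f,x0,method="Nelder-Mead",options=dict(initial_simplex=sim,xatol=1e-4,fatol=1e-5,maxiter=200))
    v=list(o.x)
    return np.round([v[0],v[1],v[2]/5 if yaw else 0,1-o.fun],4)
E
python3 - <<'E'
from h import *
np.set_printoptions(precision=4,suppress=True)
for n in("top","scene"):
    p=optics.read_camera(n)
    for k,q in dict(die=(.545,-.12,.12),disc=(.485,-.285,0),plate=(.64,-.22,.12),hub_part=(.47,-.018,0)).items():
        print(n,k,fit(p,k,q,k in("die","plate")))
    if n=="top":
        img=cv2.resize(p["image"][140:330,240:480],None,fx=3.3,fy=3,interpolation=cv2.INTER_CUBIC)
        for a,b,z in((75,190,.201),(172,182,.201),(108,345,.0),(182,345,.0)): print(at(p,(b,a),z))
        # die from points: round_nest etc. under yaw from long_nest/mouths
        cv2.imwrite("pics/crop0.png",img)
E
```

```text
top die [ 0.5515 -0.1198  0.0796  0.7269]
top disc [ 0.4899 -0.2817  0.      0.9058]
top plate [ 0.6471 -0.2219  0.115   0.8733]
top hub_part [ 0.4729 -0.017   0.      0.9413]
[0.6594 0.499  0.201 ]
[0.6582 0.2878 0.201 ]
[0.3307 0.508  0.    ]
[0.314  0.3294 0.    ]
scene die [ 0.552  -0.1273  0.0806  0.5935]
scene disc [ 0.4883 -0.2854  0.      0.9331]
scene plate [ 0.6494 -0.2248  0.1213  0.848 ]
scene hub_part [ 0.4853 -0.0469  0.      0.5584]
```

View pics/crop0.png

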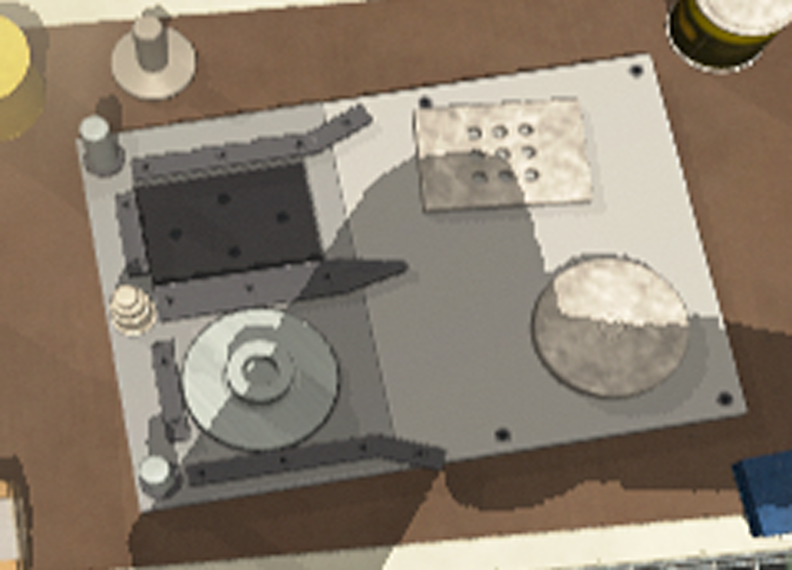

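The crop shows clear die-top corners and the rectangular nest. The plate is yawed slightly against the die, and nothing stands in the lanes. I fit the die's pose to its corners.

Run:
```python
from h import *
np.set_printoptions(precision=4,suppress=True)
p=optics.read_camera("top")
C=[((78,138),(.16,.215)),((652,55),(.16,-.245)),((746,410),(-.16,-.245)),((138,510),(-.16,.215)),
]
N=[((135,188),(.114,.177)),((303,163),(.114,.043)),((322,257),(.02,.043)),((155,283),(.02,.177))]
for S in (C,C+N):
    W=np.array([at(p,(140+a[1]/3,240+a[0]/3.3),.022)[:2] for a,_ in S]);L=np.array([l for _,l in S])
    w=W-W.mean(0);l=L-L.mean(0);H=l.T@w
    th=np.arctan2(H[0,1]-H[1,0],H[0,0]+H[1,1]);R=np.array([[np.cos(th),-np.sin(th)],[np.sin(th),np.cos(th)]])
    t=W.mean(0)-R@L.mean(0);print("die",t,th,"res mm",1e3*(W-(L@R.T+t)))
for k,v in dict(rn=(-.07,.11),ln=(.067,.11),rm=(-.07,.03),lm=(.067,.03)).items(): print(k,R@v+t)
for k,v in dict(disc=(.4895,-.283),plate=(.648,-.223),hub=(.473,-.018)).items(): print(k,"in die",R.T@(np.array(v)-t))
```

```text
die [ 0.5498 -0.1217] 0.0766812794843528 res mm [[-0.4873 -1.9159]
 [-2.1767  0.2331]
 [ 3.0778  1.4219]
 [-0.4138  0.2609]]
die [ 0.5492 -0.1219] 0.07785476066819576 res mm [[ 0.3837 -1.879 ]
 [-1.8438  0.2284]
 [ 3.3817  1.7915]
 [ 0.4283  0.6723]
 [-5.3579 -1.1994]
 [-5.7123  0.9839]
 [ 4.3955  2.1206]
 [ 4.3248 -2.7182]]
rn [ 0.4709 -0.0177]
ln [ 0.6075 -0.007 ]
rm [ 0.4771 -0.0974]
lm [ 0.6137 -0.0868]
disc in die [-0.0721 -0.156 ]
plate in die [ 0.0906 -0.1085]
hub in die [-0.0679  0.1095]
```

```bash
cat >> h.py <<'E'
DIE=np.array([.5495,-.1217]);TH=.0778
def d2w(x,y):
    c,s=np.cos(TH),np.sin(TH);return DIE+[c*x-s*y,s*x+c*y]
def w2d(v):
    c,s=np.cos(TH),np.sin(TH);d=np.array(v[:2])-DIE;return np.array([c*d[0]+s*d[1],-s*d[0]+c*d[1]])
def to(x,y,z,frm=None):
    s=env.get_state();R=np.array(s["tool_rot"]);o=np.array(s["ee_pos"] if frm is None else frm)
    return np.round(R.T@(np.array([x,y,z])-o)*1e3,1)
def stat():
    s=env.get_state();R=np.array(s["tool_rot"])
    print("t",round(s["clock"],2),"pos",np.round(s["ee_pos"],4),"die",np.round(w2d(s["ee_pos"]),4),"yaw",round(np.degrees(np.arctan2(R[1,0],R[0,0])),2),"tilt",round(np.degrees(np.arccos(-R[2,2])),2),"F",np.round(s["force"],1),"gap",round(s["finger_gap"],4),"g",round(s["grasp_force"],1))
E
python3 -m handwheel '{"delta_rot":[[0,0,-6.72],[0,0,-6.72],[0,0,-6.72],[0,0,-6.72],[0,0,-6.72],[0,0,-6.72],[0,0,-6.72],[0,0,-6.72],[0,0,-6.72],[0,0,-6.72],[0,0,-6.72],[0,0,-6.72]],"linear":[[0,0,0],[0,0,0],[0,0,0],[0,0,0],[0,0,0],[0,0,0],[0,0,0],[0,0,0],[0,0,0],[0,0,0],[0,0,0],[0,0,0]],"hand":[1,1,1,1,1,1,1,1,1,1,1,1]}' 60
python3 -c "
from h import *
stat();print(to(.4715,-.0177,.405))"
```

```text
clock: 3.05
ee_pos: [0.1312, -0.5341, 0.4047]
tool_rot: [[-0.083, 0.997, 0.0], [0.997, 0.083, 0.0], [0.0, 0.0, -1.0]]
force: [0.7, -0.3, 0.5]
finger_gap: 0.0851
grasp_force: 0.0
t 3.05 pos [ 0.1312 -0.5341  0.4047] die [-0.4491 -0.3787] yaw 94.76 tilt 0.0 F [ 0.7 -0.3  0.5] gap 0.0851 g 0.0
[ 4.864e+02  3.821e+02 -3.000e-01]
```

```bash
python3 -m handwheel '{"delta_rot":[[0,0,0.3],[0,0,0],[0,0,0],[0,0,0],[0,0,0],[0,0,0],[0,0,0],[0,0,0],[0,0,0],[0,0,0],[0,0,0],[0,0,0]],"linear":[[30.5,23.9,0],[30.5,23.9,0],[30.5,23.9,0],[30.5,23.9,0],[30.5,23.9,0],[30.5,23.9,0],[30.5,23.9,0],[30.5,23.9,0],[30.5,23.9,0],[30.5,23.9,0],[30.5,23.9,0],[30.5,23.9,0]],"hand":[1,1,1,1,1,1,1,1,1,1,1,1]}' >/dev/null
python3 -m handwheel '{"delta_rot":[[0,0,0],[0,0,0],[0,0,0],[0,0,0],[0,0,0],[0,0,0],[0,0,0],[0,0,0]],"linear":[[30,23.5,0],[30,23.5,0],[30,23.5,0],[30,22,0],[0,0,30],[0,0,30],[0,0,0],[0,0,0]],"hand":[1,1,1,1,1,1,1,1]}' >/dev/null
python3 -c "
from h import *
stat();print(to(.4718,-.0175,.213))"
```

```text
t 4.72 pos [ 0.4742 -0.0219  0.3444] die [-0.0673  0.1054] yaw 94.14 tilt 0.15 F [0.3 0.4 1.3] gap 0.0854 g 0.0
[  4.5  -1.7 131.4]
```

```bash
python3 -m handwheel '{"delta_rot":[[0,0,0],[0,0,0],[0,0,0],[0,0,0],[0,0,0],[0,0,0],[0,0,0],[0,0,0],[0,0,0],[0,0,0],[0,0,0],[0,0,0]],"linear":[[4.5,-1.7,20],[0,0,30],[0,0,30],[0,0,25],[0,0,15],[0,0,11],[0,0,0],[0,0,0],[0,0,0],[0,0,0],[0,0,0],[0,0,0]],"hand":[1,1,1,1,1,1,1,0,0,0,0,0]}' 60 
python3 -m handwheel '{"delta_rot":[[0,0,0],[0,0,0],[0,0,0],[0,0,0]],"linear":[[0,0,0],[0,0,0],[0,0,0],[0,0,0]],"hand":[0,0,0,0]}' >/dev/null
python3 -c "
from h import *
stat()"
```

```text
clock: 5.72
ee_pos: [0.4726, -0.0176, 0.2151]
tool_rot: [[-0.072, 0.997, 0.002], [0.997, 0.072, -0.0], [-0.0, 0.002, -1.0]]
force: [-3.1, -0.3, 10.7]
finger_gap: 0.0464
grasp_force: 60.0
t 6.05 pos [ 0.4726 -0.0176  0.2151] die [-0.0685  0.1097] yaw 94.14 tilt 0.1 F [-1.5 -0.6 10.5] gap 0.0468 g 60.0
```

```bash
python3 -m handwheel '{"delta_rot":[[0,0,0],[0,0,0],[0,0,0],[0,0,0],[0,0,0],[0,0,0],[0,0,0],[0,0,0],[0,0,0],[0,0,0],[0,0,0],[0,0,0]],"linear":[[0,0,-5],[0,0,-10],[0,0,-20],[0,0,-25],[0,0,-30],[0,0,-30],[0,0,-30],[0,0,-30],[0,0,-30],[0,0,-25],[0,0,-15],[0,0,0]],"hand":[0,0,0,0,0,0,0,0,0,0,0,0]}' 80
python3 - <<'E'
from h import *
stat()
p=optics.read_camera("scene");cv2.imwrite("pics/s1.png",p["image"])
b=optics.read_camera("top");cv2.imwrite("pics/t1.png",b["image"])
for n,q in(("s",p),("t",b)):
    for r in spotter.cut_out(q,"bin")[:2]:
        print(n,r["p"],r["location"]); 
        m=r["region"].astype(np.uint8);ys,xs=np.where(m);print(xs.min(),xs.max(),ys.min(),ys.max())
    r=spotter.spot_point(q,"bin");print([(x["p"],at(q,x["location"],0)) for x in r])
print(to(.505,.392,.455))
E
```

```text
clock: 7.05
ee_pos: [0.472, -0.0175, 0.4673]
tool_rot: [[-0.072, 0.997, 0.005], [0.997, 0.072, -0.001], [-0.001, 0.005, -1.0]]
force: [0.3, -0.3, -6.0]
finger_gap: 0.046
grasp_force: 83.8
t 7.05 pos [ 0.472  -0.0175  0.4673] die [-0.0692  0.11  ] yaw 94.14 tilt 0.31 F [ 0.3 -0.3 -6. ] gap 0.046 g 83.8
s 0.73 [325.6, 221.1]
85 343 229 435
[(0.91, array([0.48753963, 0.39487243, 0.        ]))]
t 0.94 [264.3, 128.2]
66 191 180 349
[(0.61, array([0.49109056, 0.40689395, 0.        ]))]
[406.1  62.4   7.5]
```

View pics/s1.png

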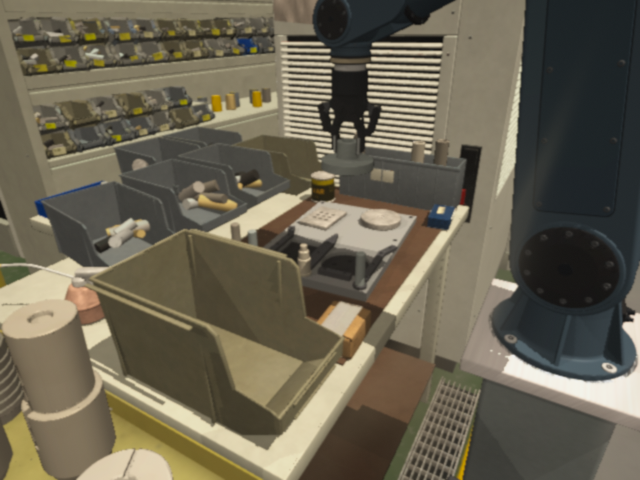

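The part hangs in the gripper at (345,158) and its nest is empty. The bin's origin is at about (0.489, 0.397).

```bash
python3 -m handwheel '{"delta_rot":[[0,0,0],[0,0,0],[0,0,0],[0,0,0],[0,0,0],[0,0,0],[0,0,0],[0,0,0],[0,0,0],[0,0,0],[0,0,0],[0,0,0]],"linear":[[20,3,0],[35,5.5,0],[38,6,0],[38,6,0],[38,6,0],[38,6,0],[38,6,0],[38,6,0],[38,6,0],[38,6,0],[35,5.5,0],[18,3,0]],"hand":[0,0,0,0,0,0,0,0,0,0,0,0]}' >/dev/null
python3 -m handwheel '{"delta_rot":[[0,0,0],[0,0,0],[0,0,0]],"linear":[[0,0,0],[0,0,0],[0,0,0]],"hand":[0,0,0]}' >/dev/null
python3 - <<'E'
from h import *
stat();print(to(.508,.397,.21))
p=optics.read_camera("top");cv2.imwrite("pics/t2.png",cv2.resize(p["image"][150:380,40:340],None,fx=2.4,fy=2.4))
E
```

```text
t 8.6 pos [0.5074 0.3978 0.4626] die [-0.0016  0.5212] yaw 94.13 tilt 0.12 F [ 0.  -1.  -4.9] gap 0.0459 g 83.9
[ -0.5   0.9 252.6]
```

View pics/t2.png

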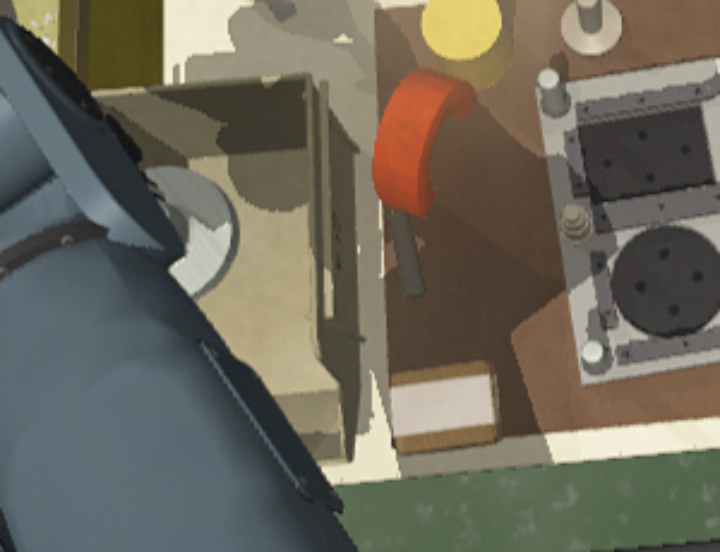

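The part is over the bin and both nests are clear. Lower it.

```bash
python3 -m handwheel '{"delta_rot":[[0,0,0],[0,0,0],[0,0,0],[0,0,0],[0,0,0],[0,0,0],[0,0,0],[0,0,0],[0,0,0],[0,0,0],[0,0,0],[0,0,0]],"linear":[[0,0,15],[0,0,30],[0,0,35],[0,0,35],[0,0,35],[0,0,35],[0,0,30],[0,0,20],[0,0,10],[0,0,4],[0,0,0],[0,0,0]],"hand":[0,0,0,0,0,0,0,0,0,0,0,0]}' >/dev/null
python3 -c "
from h import *
stat()"
```

```text
t 9.65 pos [0.5079 0.3981 0.2162] die [-0.0011  0.5215] yaw 94.12 tilt 0.13 F [ 0.7 -0.6 -5.6] gap 0.0458 g 83.8
```

```bash
python3 -m handwheel '{"delta_rot":[[0,0,0],[0,0,0],[0,0,0],[0,0,0],[0,0,0],[0,0,0]],"linear":[[0,0,3],[0,0,3],[0,0,2],[0,0,1],[0,0,0],[0,0,0]],"hand":[0,0,0,0,0,0]}' >/dev/null
python3 -c "
from h import *
stat()"
python3 -m handwheel '{"delta_rot":[[0,0,0],[0,0,0],[0,0,0],[0,0,0],[0,0,0],[0,0,0],[0,0,0],[0,0,0],[0,0,0],[0,0,0],[0,0,0],[0,0,0]],"linear":[[0,0,0],[0,0,0],[0,0,0],[0,0,0],[0,0,0],[0,0,-15],[0,0,-30],[0,0,-35],[0,0,-35],[0,0,-35],[0,0,-35],[0,0,-35]],"hand":[1,1,1,1,1,1,1,1,1,1,1,1]}' >/dev/null
python3 - <<'E'
from h import *
stat()
p=optics.read_camera("scene")
r=spotter.cut_out(p,"hub_part");print([(x["p"],x["location"],at(p,x["location"],.02)) for x in r])
print("plate",d2w(.205,-.1085), "above, to:",to(*d2w(.178,-.1085),.43))
E
```

```text
t 10.15 pos [0.5074 0.3981 0.2063] die [-0.0016  0.5215] yaw 94.14 tilt 0.02 F [-3.2 -2.2  3.4] gap 0.0462 g 85.0
t 11.15 pos [0.5069 0.3978 0.4289] die [-0.0021  0.5212] yaw 94.14 tilt 0.06 F [-0.5 -0.1 -0.1] gap 0.0856 g 0.0
[(0.97, [360.3, 235.8], array([0.48787359, 0.38138961, 0.02      ]))]
plate [ 0.76231268 -0.21393888] above, to: [-629.1  182.9    1.8]
```

```bash
python3 -m handwheel '{"delta_rot":[[0,0,0],[0,0,0],[0,0,0],[0,0,0],[0,0,0],[0,0,0],[0,0,0],[0,0,0],[0,0,0],[0,0,0],[0,0,0],[0,0,0]],"linear":[[-25,7,0],[-36,10,0],[-38,10.5,0],[-38,10.5,0],[-38,10.5,0],[-38,10.5,0],[-38,10.5,0],[-38,10.5,0],[-38,10.5,0],[-38,10.5,0],[-38,10.5,0],[-38,10.5,0]],"hand":[1,1,1,1,1,1,1,1,1,1,1,1]}' >/dev/null
python3 -m handwheel '{"delta_rot":[[0,0,0],[0,0,0],[0,0,0],[0,0,0],[0,0,0],[0,0,6.9],[0,0,6.9],[0,0,6.9],[0,0,6.9],[0,0,6.9],[0,0,6.9],[0,0,6.9]],"linear":[[-38,10.5,0],[-38,10.5,0],[-38,10,0],[-38,9,0],[-30,5,0],[0,0,0],[0,0,0],[0,0,0],[0,0,0],[0,0,0],[0,0,0],[0,0,0]],"hand":[1,1,1,1,1,1,1,1,1,1,1,1]}' >/dev/null
python3 -m handwheel '{"delta_rot":[[0,0,6.9],[0,0,6.9],[0,0,6.9],[0,0,6.9],[0,0,6.9],[0,0,6.9],[0,0,0],[0,0,0]],"linear":[[0,0,0],[0,0,0],[0,0,0],[0,0,0],[0,0,0],[0,0,0],[0,0,0],[0,0,0]],"hand":[1,1,1,1,1,1,1,1]}' >/dev/null
python3 -c "
from h import *
stat();print(to(*d2w(.161,-.11),.195))"
```

```text
t 13.92 pos [ 0.7187 -0.2112  0.4259] die [ 0.1617 -0.1024] yaw 4.65 tilt 0.01 F [ 0.3 -0.3  0.4] gap 0.085 g 0.0
[ -0.8   7.6 230.9]
```

```bash
python3 -m handwheel '{"delta_rot":[[0,0,0.2],[0,0,0],[0,0,0],[0,0,0],[0,0,0],[0,0,0],[0,0,0],[0,0,0],[0,0,0],[0,0,0]],"linear":[[1,7.6,20],[0,0,35],[0,0,35],[0,0,35],[0,0,35],[0,0,35],[0,0,22],[0,0,10],[0,0,5],[0,0,0]],"hand":[1,1,1,1,1,1,1,1,1,1]}' >/dev/null
python3 - <<'E'
from h import *
stat()
p=optics.read_camera("scene")
cv2.imwrite("pics/s3.png",cv2.resize(p["image"][160:300,240:460],None,fx=3.5,fy=3.5,interpolation=cv2.INTER_CUBIC))
E
```

```text
t 14.75 pos [ 0.7206 -0.2188  0.1938] die [ 0.163  -0.1101] yaw 4.34 tilt 0.0 F [-0.2 -0.5  1.4] gap 0.0855 g 0.0
```

View pics/s3.png

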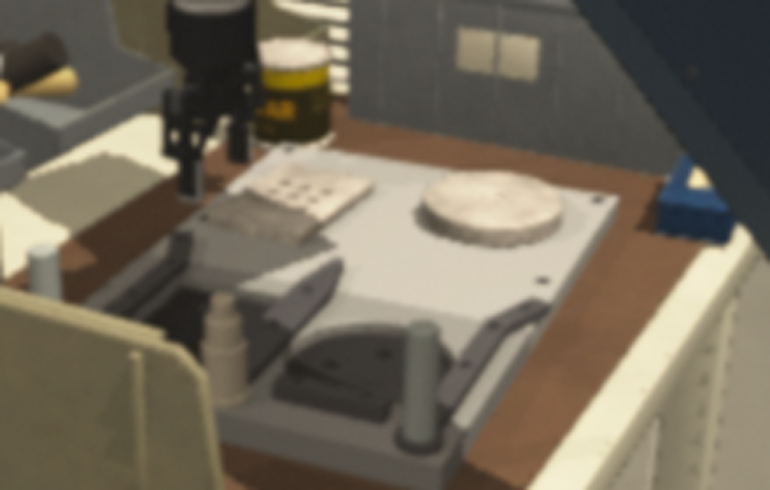

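The open fingers stand just beyond the plate's far edge, slightly above the table. Lower 6 mm and push towards the robot.

```bash
python3 -m handwheel '{"delta_rot":[[0,0,0],[0,0,0],[0,0,0],[0,0,0],[0,0,0],[0,0,0],[0,0,0],[0,0,0],[0,0,0],[0,0,0],[0,0,0]],"linear":[[0,0,3],[0,0,3],[0,0,0],[-5,0,0],[-5,0,0],[-5,0,0],[-5,0,0],[-5,0,0],[-5,0,0],[-4,0,0],[0,0,0]],"hand":[1,1,1,1,1,1,1,1,1,1,1]}' >/dev/null
python3 - <<'E'
from h import *
stat()
for n in("scene","top"):
    p=optics.read_camera(n)
    r=fit(p,"plate",(.64,-.22,.1)); print(n,r,w2d(r[:2]),r[2]-TH)
E
```

```text
t 15.72 pos [ 0.6859 -0.2215  0.1879] die [ 0.1282 -0.1101] yaw 4.23 tilt 0.03 F [-0.8 -0.3  0.8] gap 0.0855 g 0.0
scene [ 0.6318 -0.2332  0.1043  0.9263] [ 0.0733851  -0.11755921] 0.02650000000000001
top [ 0.6588 -0.0693  0.0802  0.397 ] [0.11304199 0.04374653] 0.0023999999999999994
```

```bash
python3 -m handwheel '{"delta_rot":[[0,0,0],[0,0,0],[0,0,0],[0,0,0],[0,0,0],[0,0,0],[0,0,0],[0,0,0],[0,0,0]],"linear":[[-3,0,0],[-2,0,0],[0,0,0],[5,0,0],[15,0,0],[0,0,-30],[0,0,-38],[0,0,-38],[0,0,0]],"hand":[1,1,1,1,1,0.5,0.5,0.5,0.5]}' >/dev/null
python3 -m handwheel '{"delta_rot":[[0,0,-6.9],[0,0,-6.9],[0,0,-6.9],[0,0,-6.9],[0,0,-6.9],[0,0,-6.9],[0,0,-6.9],[0,0,-6.9],[0,0,-6.9],[0,0,-6.9],[0,0,-6.9],[0,0,-6.9]],"linear":[[0,0,0],[0,0,0],[0,0,0],[0,0,0],[0,0,0],[0,0,0],[0,0,0],[0,0,0],[0,0,0],[0,0,0],[0,0,0],[0,0,0]],"hand":[0.5,0.5,0.5,0.5,0.5,0.5,0.5,0.5,0.5,0.5,0.5,0.5]}' >/dev/null
python3 -m handwheel '{"delta_rot":[[0,0,-6.9],[0,0,-0.5],[0,0,0]],"linear":[[0,0,0],[0,0,0],[0,0,0]],"hand":[0.5,0.5,0.5]}' >/dev/null
python3 - <<'E'
from h import *
stat()
for n in("scene","top"):
    p=optics.read_camera(n)
    for k,q in dict(plate=(.63,-.23,.09),disc=(.489,-.283,0)).items():
        r=fit(p,k,q,k=="plate"); print(n,r,w2d(r[:2]),r[2]-TH)
print(to(*d2w(.067,-.205),.3))
E
```

```text
t 17.92 pos [ 0.7016 -0.2201  0.2935] die [ 0.144 -0.11 ] yaw 94.27 tilt 0.03 F [ 0.2 -1.  -0.6] gap 0.0425 g 0.0
scene [ 0.6284 -0.239   0.095   0.8222] [ 0.0695446  -0.12307741] 0.017200000000000007
scene [ 0.4903 -0.289   0.      0.905 ] [-0.07202374 -0.16219282] -0.0778Traceback (most recent call last):
  File "<stdin>", line 6, in <module>
TypeError: 'NoneType' object is not subscriptable
```

```bash
python3 -c "
from h import *
print(to(*d2w(.067,-.215),.205))"
```

```text
[-105.2  -76.7   88.7]
```

```bash
python3 -m handwheel '{"delta_rot":[[0,0,0],[0,0,0],[0,0,0],[0,0,0],[0,0,0],[0,0,0],[0,0,0],[0,0,0],[0,0,0]],"linear":[[-20,-14.7,0],[-28,-20,0],[-28,-20,0],[-29,-22,0],[0,0,20],[0,0,35],[0,0,25],[0,0,9],[0,0,0]],"hand":[0.5,0.5,0.5,0.5,0.5,0.5,0.5,0.5,0.5]}' >/dev/null
python3 - <<'E'
from h import *
stat()
p=optics.read_camera("scene")
cv2.imwrite("pics/s4.png",cv2.resize(p["image"][160:260,290:450],None,fx=4.8,fy=4.8,interpolation=cv2.INTER_CUBIC))
E
```

```text
t 18.92 pos [ 0.6326 -0.3305  0.2023] die [ 0.0667 -0.2146] yaw 94.39 tilt 0.23 F [0.5 0.1 0.3] gap 0.0426 g 0.0
```

View pics/s4.png

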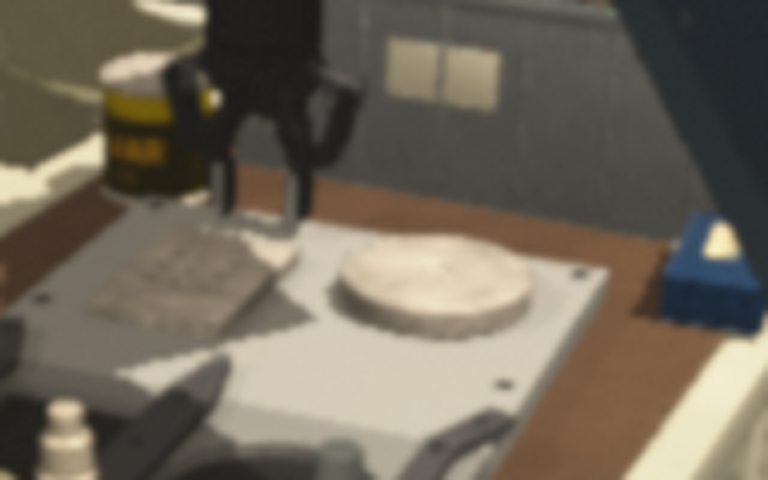

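The fingers are behind the plate's right-hand edge, about 5–10 mm above the table. Step down until they touch.

```bash
for i in 1 2; do python3 -m handwheel '{"delta_rot":[[0,0,0],[0,0,0],[0,0,0]],"linear":[[0,0,2],[0,0,2],[0,0,0]],"hand":[0.5,0.5,0.5]}' | egrep 'ee_pos|force'; done
```

```text
ee_pos: [0.6335, -0.3308, 0.2019]
force: [0.4, -0.4, -0.1]
grasp_force: 0.0
ee_pos: [0.6331, -0.3307, 0.1965]
force: [-0.3, -0.4, 1.1]
grasp_force: 0.0
```

```bash
for i in 1 2; do python3 -m handwheel '{"delta_rot":[[0,0,0],[0,0,0]],"linear":[[0,0,2],[0,0,0]],"hand":[0.5,0.5]}' | egrep 'ee_pos|force'; done
```

```text
ee_pos: [0.6331, -0.3307, 0.1943]
force: [0.9, -0.1, -0.3]
grasp_force: 0.0
ee_pos: [0.6333, -0.3308, 0.1936]
force: [-2.4, 2.1, 8.9]
grasp_force: 4.5
```

```bash
python3 -m handwheel '{"delta_rot":[[0,0,0],[0,0,0],[0,0,0],[0,0,0],[0,0,0],[0,0,0],[0,0,0],[0,0,0],[0,0,0],[0,0,0],[0,0,0],[0,0,0]],"linear":[[0,0,-4],[5,0,0],[8,0,0],[10,0,0],[12,0,0],[12,0,0],[12,0,0],[12,0,0],[12,0,0],[10,0,0],[7,0,0],[0,0,0]],"hand":[0.5,0.5,0.5,0.5,0.5,0.5,0.5,0.5,0.5,0.5,0.5,0.5]}' >/dev/null
python3 - <<'E'
from h import *
stat()
for n in("scene","top"):
    p=optics.read_camera(n)
    r=fit(p,"plate",(.64,-.14,.08))
    if r is not None: print(n,r,w2d(r[:2]),r[2]-TH)
E
```

```text
t 20.8 pos [ 0.6254 -0.2294  0.1967] die [ 0.0673 -0.1133] yaw 94.5 tilt 0.05 F [-0.4 -0.1  0. ] gap 0.0429 g 0.0
scene [ 0.6235 -0.1626  0.0847  0.8587] [ 0.07059735 -0.04652768] 0.006900000000000003
top [ 0.6209 -0.1466  0.0865  0.5122] [ 0.06924876 -0.030374  ] 0.0087
```

```bash
python3 -m handwheel '{"delta_rot":[[0,0,0],[0,0,0],[0,0,0],[0,0,0],[0,0,0],[0,0,0],[0,0,0],[0,0,0],[0,0,0],[0,0,0],[0,0,0],[0,0,0]],"linear":[[8,0,0],[10,0,0],[10,0,0],[10,0,0],[10,0,0],[10,0,0],[10,0,0],[10,0,0],[10,0,0],[10,0,0],[10,0,0],[0,0,0]],"hand":[0.5,0.5,0.5,0.5,0.5,0.5,0.5,0.5,0.5,0.5,0.5,0.5]}' | grep force
python3 - <<'E'
from h import *
stat()
for n in("scene","top"):
    p=optics.read_camera(n)
    r=fit(p,"plate",(.61,-.04,.08))
    if r is not None: print(n,r,w2d(r[:2]),r[2]-TH)
E
```

```text
force: [0.2, 0.2, -0.4]
grasp_force: 0.0
t 22.0 pos [ 0.6168 -0.1212  0.1966] die [ 0.0672 -0.0048] yaw 94.5 tilt 0.08 F [ 0.2  0.2 -0.4] gap 0.0425 g 0.0
scene [ 0.6144 -0.0488  0.0857  0.7184] [0.07036958 0.06763536] 0.007900000000000004
top [ 0.6119 -0.0316  0.0822  0.388 ] [0.06921396 0.08497763] 0.004400000000000001
```

```bash
python3 -m handwheel '{"delta_rot":[[0,0,0],[0,0,0],[0,0,0],[0,0,0],[0,0,0],[0,0,0],[0,0,0],[0,0,0],[0,0,0],[0,0,0]],"linear":[[5,0,0],[6,0,0],[6,0,0],[6,0,0],[5,0,0],[4,0,0],[2,0,0],[2,0,0],[0,0,0],[0,0,0]],"hand":[0.5,0.5,0.5,0.5,0.5,0.5,0.5,0.5,0.5,0.5]}' | grep force
python3 - <<'E'
from h import *
stat()
p=optics.read_camera("scene")
r=fit(p,"plate",(.61,-.01,.08));print(r,w2d(r[:2]),r[2]-TH)
cv2.imwrite("pics/s5.png",cv2.resize(p["image"][200:300,250:410],None,fx=4.8,fy=4.8,interpolation=cv2.INTER_CUBIC))
E
```

```text
force: [0.7, 0.1, 0.9]
grasp_force: 0.0
t 23.03 pos [ 0.6143 -0.0873  0.1968] die [0.0673 0.0292] yaw 94.44 tilt 0.02 F [0.7 0.1 0.9] gap 0.0427 g 0.0
[ 0.62   -0.0368  0.0908  0.4642] [0.0768853  0.07916382] 0.013000000000000012
```

View pics/s5.png

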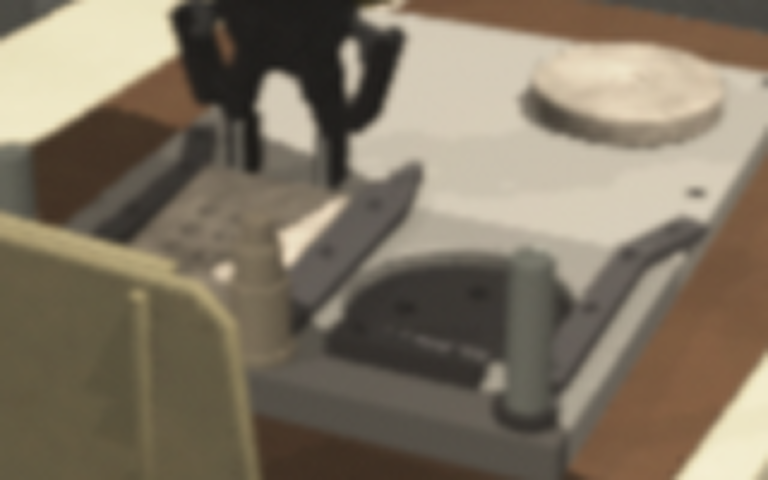

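The plate is mostly in its nest, with the fingers right at its rear edge. Push on in small steps.

```bash
for i in 1 2 3; do python3 -m handwheel '{"delta_rot":[[0,0,0],[0,0,0],[0,0,0]],"linear":[[1,0,0],[1,0,0],[0,0,0]],"hand":[0.5,0.5,0.5]}' | egrep '^force|ee_pos'; done
```

```text
ee_pos: [0.6142, -0.0856, 0.1967]
force: [-0.1, -1.9, -0.5]
ee_pos: [0.6139, -0.0833, 0.1966]
force: [-1.0, -0.9, 0.3]
ee_pos: [0.6138, -0.0811, 0.1967]
force: [-0.0, 0.4, 0.1]
```

```bash
python3 -m handwheel '{"delta_rot":[[0,0,0],[0,0,0],[0,0,0],[0,0,0],[0,0,0],[0,0,0],[0,0,0],[0,0,0],[0,0,0],[0,0,0],[0,0,0],[0,0,0]],"linear":[[-6,0,0],[0,0,-30],[0,0,-35],[-32,-16,0],[-35,-18,0],[-35,-18,0],[-35,-18,0],[-35,-18,0],[-35,-18,0],[-35,-18,0],[-25,-12,0],[0,0,0]],"hand":[0.5,0.5,0.5,0.7,0.7,0.7,0.7,0.7,0.7,0.7,0.7,0.7]}' >/dev/null
python3 - <<'E'
from h import *
stat()
for n in("scene","top"):
    p=optics.read_camera(n)
    for z in (-.010,):
        S=SH["plate"][0].copy();SH["plate"][0][:,2]+=z
        r=fit(p,"plate",(.608,-.007,.08))
        if r is not None: print(n,r,w2d(r[:2]),r[2]-TH)
        SH["plate"][0]=S
    r=fit(p,"disc",(.489,-.283,0),False); print(n,r if r is None else (r,w2d(r[:2])))
    print(spotter.spot_point(p,"plate")[:1])
    if n=="top": cv2.imwrite("pics/t6.png",cv2.resize(p["image"][150:320,240:450],None,fx=3.5,fy=3.5,interpolation=cv2.INTER_CUBIC))
print(to(*d2w(-.071,-.238),.205))
E
```

```text
t 24.88 pos [ 0.4971 -0.369   0.2619] die [-0.0715 -0.2424] yaw 94.19 tilt 0.09 F [-0.  -0.2  0.1] gap 0.06 g 0.0
scene [ 0.6268 -0.0417  0.0872  0.4359] [0.0832839  0.07375013] 0.009400000000000006
scene (array([ 0.4907, -0.2905,  0.    ,  0.8867]), array([-0.07174153, -0.16371937]))
[{'location': [257.2, 293.5], 'p': 0.72}]
top [ 0.6101 -0.0079  0.0844  0.8919] [0.0692614  0.10874584] 0.006600000000000009
top (array([ 0.4947, -0.2797,  0.    ,  0.7312]), array([-0.06691424, -0.15326293]))
[{'location': [213.2, 312.0], 'p': 0.61}]
[-0.9 -2.7 56.7]
```

View pics/t6.png

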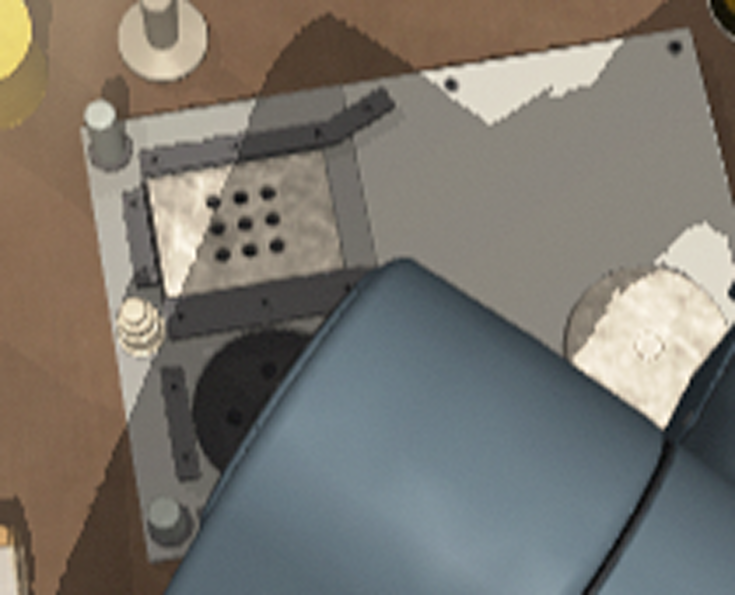

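The plate lies squarely in its nest, and the top-view fit puts it within 3 mm. Now the disc.

```bash
python3 -m handwheel '{"delta_rot":[[0,0,-0.2],[0,0,0],[0,0,0],[0,0,0],[0,0,0],[0,0,0],[0,0,0]],"linear":[[0,0,15],[0,0,25],[0,0,16],[0,0,6],[0,0,2],[0,0,2],[0,0,0]],"hand":[0.7,0.7,0.7,0.7,0.7,0.7,0.7]}' | egrep '^force|ee_pos';  for i in 1 2 3; do python3 -m handwheel '{"delta_rot":[[0,0,0],[0,0,0]],"linear":[[0,0,1.5],[0,0,0]],"hand":[0.7,0.7]}' | egrep 'ee_pos|^force'; done
```

```text
ee_pos: [0.4997, -0.3643, 0.1964]
force: [-0.3, 0.1, 0.7]
ee_pos: [0.4995, -0.3643, 0.1948]
force: [-0.6, 0.1, 0.7]
ee_pos: [0.4993, -0.3643, 0.1928]
force: [0.5, 0.7, 1.0]
ee_pos: [0.4993, -0.3642, 0.191]
force: [0.3, -1.2, 0.8]
```

```bash
python3 -m handwheel '{"delta_rot":[[0,0,0],[0,0,0],[0,0,0],[0,0,0],[0,0,0],[0,0,0],[0,0,0],[0,0,0],[0,0,0],[0,0,0],[0,0,0],[0,0,0]],"linear":[[0,0,-1.5],[6,0,0],[7,0,0],[9,0,0],[11,0,0],[12,0,0],[12,0,0],[12,0,0],[12,0,0],[12,0,0],[10,0,0],[0,0,0]],"hand":[0.7,0.7,0.7,0.7,0.7,0.7,0.7,0.7,0.7,0.7,0.7,0.7]}' >/dev/null
python3 - <<'E'
from h import *
stat()
for n in("scene","top"):
    p=optics.read_camera(n)
    r=fit(p,"disc",(.485,-.19,0),False); print(n,r if r is None else (r,w2d(r[:2])))
E
```

```text
t 27.37 pos [ 0.4908 -0.2594  0.1925] die [-0.0693 -0.1327] yaw 94.71 tilt 0.11 F [ 0.6 -0.1  0.2] gap 0.0597 g 0.0
scene (array([ 0.4903, -0.2089,  0.    ,  0.8331]), array([-0.06579824, -0.08233511]))
top (array([ 0.5269, -0.1891,  0.    ,  0.3359]), array([-0.02777007, -0.06543962]))
```

```bash
python3 -m handwheel '{"delta_rot":[[0,0,0.25],[0,0,0],[0,0,0],[0,0,0],[0,0,0],[0,0,0],[0,0,0],[0,0,0],[0,0,0],[0,0,0],[0,0,0],[0,0,0]],"linear":[[8,0,0],[11,0,0],[12,0,0],[12,0,0],[12,0,0],[12,0,0],[12,0,0],[12,0,0],[12,0,0],[10,0,0],[7,0,0],[0,0,0]],"hand":[0.7,0.7,0.7,0.7,0.7,0.7,0.7,0.7,0.7,0.7,0.7,0.7]}' >/dev/null
python3 - <<'E'
from h import *
stat()
for n in("scene",):
    p=optics.read_camera(n)
    r=fit(p,"disc",(.475,-.07,0),False); print(n,r if r is None else (r,w2d(r[:2])))
E
```

```text
t 28.57 pos [ 0.4815 -0.1404  0.1926] die [-0.0692 -0.0134] yaw 94.44 tilt 0.08 F [-0.4  0.6  0.7] gap 0.0595 g 0.0
scene (array([ 0.4798, -0.086 ,  0.    ,  0.7764]), array([-0.06671451,  0.0410092 ]))
```

```bash
python3 -m handwheel '{"delta_rot":[[0,0,0],[0,0,0],[0,0,0],[0,0,0],[0,0,0],[0,0,0],[0,0,0],[0,0,0],[0,0,0],[0,0,0],[0,0,0]],"linear":[[6,0,0],[8,0,0],[8,0,0],[8,0,0],[8,0,0],[6,0,0],[5,0,0],[4,0,0],[2,0,0],[2,0,0],[0,0,0]],"hand":[0.7,0.7,0.7,0.7,0.7,0.7,0.7,0.7,0.7,0.7,0.7]}' | egrep "^force|ee_pos"
for i in 1 2 3; do python3 -m handwheel '{"delta_rot":[[0,0,0],[0,0,0]],"linear":[[1,0,0],[0,0,0]],"hand":[0.7,0.7]}' | egrep 'ee_pos|^force'; done
python3 - <<'E'
from h import *
stat()
p=optics.read_camera("scene")
SH["disc"][0][:,2]-=.01
r=fit(p,"disc",(.472,-.02,0),False); print(r,w2d(r[:2]))
cv2.imwrite("pics/s7.png",cv2.resize(p["image"][200:300,260:420],None,fx=4.8,fy=4.8,interpolation=cv2.INTER_CUBIC))
E
```

```text
ee_pos: [0.4772, -0.0845, 0.1925]
force: [-0.4, -0.3, -0.2]
ee_pos: [0.4772, -0.0839, 0.1925]
force: [0.6, -1.1, -0.5]
ee_pos: [0.4772, -0.083, 0.1926]
force: [0.5, -0.9, -2.1]
ee_pos: [0.4771, -0.0819, 0.1926]
force: [0.6, -1.1, -0.6]
t 30.08 pos [ 0.4771 -0.0819  0.1926] die [-0.0691  0.0453] yaw 94.38 tilt 0.03 F [ 0.6 -1.1 -0.6] gap 0.0598 g 0.0
[ 0.4814 -0.0429  0.      0.719 ] [-0.06176955  0.08385448]
```

View pics/s7.png

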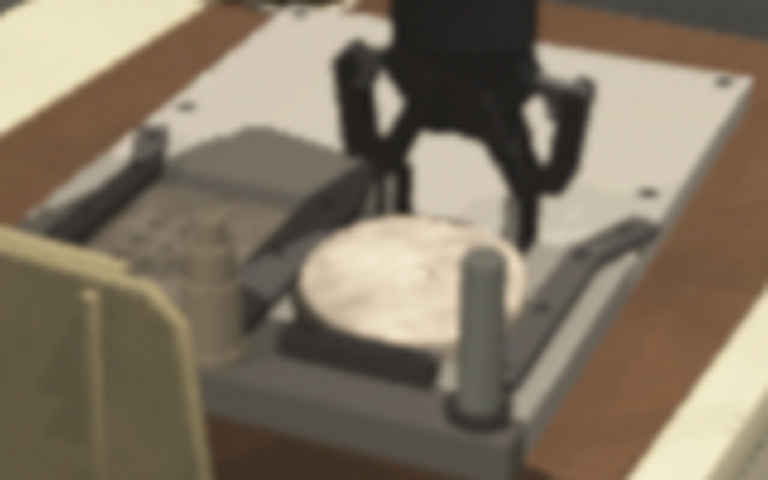

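The disc is nearly home against the stop but its rear has perhaps not dropped. Push on in small steps, watching the force.

```bash
for i in 1 2 3 4 5; do python3 -m handwheel '{"delta_rot":[[0,0,0],[0,0,0]],"linear":[[1.2,0,0],[0,0,0]],"hand":[0.7,0.7]}' | egrep 'ee_pos|^force'; done
```

```text
ee_pos: [0.4771, -0.0808, 0.1927]
force: [-0.3, 0.1, -0.0]
ee_pos: [0.477, -0.0796, 0.1927]
force: [0.7, -1.5, -1.5]
ee_pos: [0.4769, -0.0784, 0.1927]
force: [0.5, -0.8, -1.0]
ee_pos: [0.4769, -0.0772, 0.1927]
force: [0.5, -3.3, -0.6]
ee_pos: [0.4767, -0.076, 0.1927]
force: [-0.5, -2.9, -2.1]
```

```bash
for i in 1 2 3 ; do python3 -m handwheel '{"delta_rot":[[0,0,0],[0,0,0]],"linear":[[1.2,0,0],[0,0,0]],"hand":[0.7,0.7]}' | egrep 'ee_pos|^force'; done
python3 - <<'E'
from h import *
p=optics.read_camera("scene")
SH["disc"][0][:,2]-=.01
r=fit(p,"disc",(.472,-.02,0),False); print(r,w2d(r[:2]))
E
```

```text
ee_pos: [0.4767, -0.0749, 0.1927]
force: [1.2, -3.8, -1.3]
ee_pos: [0.4768, -0.0741, 0.1928]
force: [0.7, -9.9, -2.5]
ee_pos: [0.4769, -0.0735, 0.1929]
force: [0.7, -17.3, -3.3]
[ 0.49   -0.0463  0.      0.4935] [-0.05345981  0.07979635]
```

```bash
python3 -m handwheel '{"delta_rot":[[0,0,0],[0,0,0],[0,0,0],[0,0,0],[0,0,0],[0,0,0],[0,0,0],[0,0,0],[0,0,0],[0,0,0],[0,0,0],[0,0,0]],"linear":[[-3,0,0],[-4,0,0],[0,0,-35],[0,0,-38],[0,0,-38],[0,0,-38],[0,0,-38],[35,0,0],[38,0,0],[38,0,0],[38,0,0],[38,0,0]],"hand":[0.7,0.7,0.7,0.7,0.7,0.7,0.7,0.7,0.7,0.7,0.7,0.7]}' >/dev/null
python3 -m handwheel '{"delta_rot":[[0,0,0],[0,0,0],[0,0,0],[0,0,0],[0,0,0]],"linear":[[38,0,0],[38,0,0],[38,0,0],[30,0,0],[0,0,0]],"hand":[0.7,0.7,0.7,0.7,0.7]}' >/dev/null
python3 - <<'E'
from h import *
stat()
B=SH["disc"][0].copy()
for n in("top","scene"):
    p=optics.read_camera(n)
    for dz in(0,-.01):
        SH["disc"][0]=B+[0,0,dz]
        r=fit(p,"disc",(.472,-.02,0),False); print(n,dz,r if r is None else (r,w2d(r[:2])))
    if n=="scene":a=cv2.resize(p["image"][225:295,290:410],(720,420),interpolation=cv2.INTER_CUBIC)
    else: b=cv2.resize(p["image"][220:325,260:400],(720,540),interpolation=cv2.INTER_CUBIC)
cv2.imwrite("pics/st8.png",cv2.resize(np.vstack([a,b]),(450,600)))
E
```

```text
t 33.03 pos [0.4508 0.2546 0.3796] die [-0.0692  0.3828] yaw 94.6 tilt 0.08 F [ 0.   0.6 -0.1] gap 0.0598 g 0.0
top 0 (array([ 0.47  , -0.0148,  0.    ,  0.9292]), array([-0.07095109,  0.1127555 ]))
top -0.01 (array([ 0.4726, -0.0151,  0.    ,  0.9406]), array([-0.06838227,  0.11225433]))
scene 0 (array([ 0.4763, -0.0248,  0.    ,  0.5343]), array([-0.06544736,  0.1022961 ]))
scene -0.01 (array([ 0.4837, -0.0396,  0.    ,  0.5492]), array([-0.05922002,  0.08696573]))
```

View pics/st8.png

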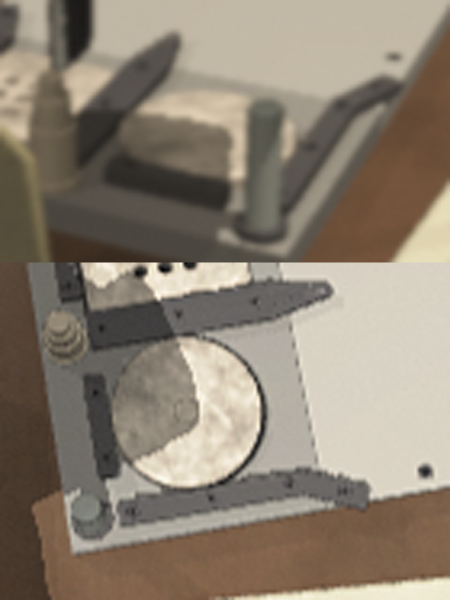

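The disc appears seated: it is against the far side with a dark gap at the rear. I'll confirm by touching its rear top gently with shut fingers (z 32 mm if seated, 42 if not).

```bash
python3 -m handwheel '{"delta_rot":[[0,0,0],[0,0,0],[0,0,0],[0,0,0],[0,0,0],[0,0,0],[0,0,0],[0,0,0],[0,0,0],[0,0,0],[0,0,0],[0,0,0]],"linear":[[-38,0,0],[-38,0,0],[-38,0,0],[-38,0,0],[-38,0,0],[-38,0,0],[-38,0,0],[-38,0,0],[0,0,38],[0,0,38],[0,0,38],[0,0,30]],"hand":[0,0,0,0,0,0,0,0,0,0,0,0]}' >/dev/null
python3 -m handwheel '{"delta_rot":[[0,0,0],[0,0,0],[0,0,0]],"linear":[[0,0,12],[0,0,0],[0,0,0]],"hand":[0,0,0]}' | egrep 'ee_pos|^force|gap'
for i in 1 2 3 4 5 6; do python3 -m handwheel '{"delta_rot":[[0,0,0],[0,0,0]],"linear":[[0,0,2],[0,0,0]],"hand":[0,0]}' | egrep 'ee_pos|^force'; done
```

```text
ee_pos: [0.4748, -0.0532, 0.2238]
force: [0.7, 0.3, 0.9]
finger_gap: 0.0001
ee_pos: [0.4753, -0.0529, 0.2228]
force: [-0.9, -0.1, 0.6]
ee_pos: [0.475, -0.0526, 0.2202]
force: [-0.2, -0.3, -0.1]
ee_pos: [0.4749, -0.0525, 0.2177]
force: [-0.4, -0.1, -0.3]
ee_pos: [0.4749, -0.0526, 0.2154]
force: [-0.4, 1.2, -0.5]
ee_pos: [0.4749, -0.0526, 0.2134]
force: [-0.2, -0.4, -0.2]
ee_pos: [0.4749, -0.0526, 0.2114]
force: [-0.1, 0.9, -0.0]
```

```bash
for i in 1 2 3 4; do python3 -m handwheel '{"delta_rot":[[0,0,0],[0,0,0]],"linear":[[0,0,1.5],[0,0,0]],"hand":[0,0]}' | egrep 'ee_pos|^force'; done
```

```text
ee_pos: [0.4749, -0.0526, 0.21]
force: [-0.5, 0.2, 0.2]
ee_pos: [0.4749, -0.0526, 0.2085]
force: [-0.4, 0.0, -1.2]
ee_pos: [0.4749, -0.0526, 0.207]
force: [-0.2, 0.2, -0.9]
ee_pos: [0.475, -0.0526, 0.2055]
force: [0.4, -0.3, 0.1]
```

The disc is seated: no contact down to z 32.5 mm. Probe the plate's rear the same way.

```bash
python3 -m handwheel '{"delta_rot":[[0,0,0],[0,0,0],[0,0,0],[0,0,0],[0,0,0],[0,0,0],[0,0,0],[0,0,0],[0,0,0]],"linear":[[0,0,-25],[0,0,-25],[-4,34,0],[-4,34,0],[-4,34,0],[-4,34,0],[0,0,25],[0,0,17],[0,0,0]],"hand":[0,0,0,0,0,0,0,0,0]}' | egrep 'ee_pos|^force|gap'
for i in 1 2 3 4 5; do python3 -m handwheel '{"delta_rot":[[0,0,0],[0,0,0]],"linear":[[0,0,2],[0,0,0]],"hand":[0,0]}' | egrep 'ee_pos|^force'; done
python3 -c "
from h import *
stat()"
```

```text
ee_pos: [0.6108, -0.0579, 0.2102]
force: [-0.2, -0.1, -1.0]
finger_gap: -0.0
ee_pos: [0.6118, -0.0582, 0.2124]
force: [-0.5, 0.5, 0.3]
ee_pos: [0.6119, -0.0582, 0.2105]
force: [0.0, 1.0, 0.4]
ee_pos: [0.6117, -0.0582, 0.2079]
force: [0.7, 0.2, 0.4]
ee_pos: [0.6117, -0.0581, 0.2055]
force: [-0.4, -0.1, 0.2]
ee_pos: [0.6117, -0.0581, 0.2034]
force: [0.0, -1.1, 0.7]
t 37.83 pos [ 0.6117 -0.0581  0.2034] die [0.067  0.0586] yaw 94.38 tilt 0.02 F [ 0.  -1.1  0.7] gap -0.0002 g 0.0
```

```bash
for i in 1 2 3; do python3 -m handwheel '{"delta_rot":[[0,0,0],[0,0,0]],"linear":[[0,0,1.5],[0,0,0]],"hand":[0,0]}' | egrep 'ee_pos|^force'; done
python3 -m handwheel '{"delta_rot":[[0,0,0],[0,0,0],[0,0,0],[0,0,0],[0,0,0],[0,0,0],[0,0,0],[0,0,0]],"linear":[[0,0,-20],[0,0,-38],[0,0,-38],[0,0,-38],[0,0,-38],[0,0,-20],[0,0,0],[0,0,0]],"hand":[0,0,0,0,0,0,0,0]}' >/dev/null
python3 - <<'E'
from h import *
stat()
p=optics.read_camera("scene")
r=spotter.cut_out(p,"hub_part");print([(x["p"],x["location"]) for x in r[:1]])
print(env.hand_in())
E
```

```text
ee_pos: [0.6117, -0.0581, 0.2019]
force: [-0.4, 0.2, -0.7]
ee_pos: [0.6117, -0.0581, 0.2004]
force: [0.0, 0.6, 0.1]
ee_pos: [0.6117, -0.0581, 0.1989]
force: [0.0, 0.3, -0.4]
t 39.0 pos [ 0.6117 -0.0581  0.392 ] die [0.067  0.0586] yaw 94.39 tilt 0.11 F [0.  0.5 0.1] gap 0.0003 g 0.0
[(0.71, [360.2, 236.7])]
the job is handed in; nothing more can be done
None
```

I handed the job in at 39 s, without seeing the judge's verdict: the finished part is in the bin, and probing with the fingers and the top camera showed the disc and the plate down in their nests.

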